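Hold the guide rail to its shoulder for bolting

ROBOT

A 6-joint arm with a two-finger parallel gripper is mounted at the origin on the work surface. World frame = base frame: x ahead of the robot, y to its left, z up, the work surface at z = 0. Lengths are in m, angles in rad, forces in N, time in s.
With the tool pointing down it reaches from about 0.275 to 0.775 m from the base axis. Payload 14.6 kg.
Tool frame: the origin (TCP) lies at the very end of the fingers, on their centre line; the grasp point (between the pads) lies 19 mm behind it; x points along the fingers, y is the direction in which the jaws open and shut, and the axes are right-handed (so a half turn about x gives the same grasp; the last joint's range is limited). The gripper opens to 85 mm and grips with 20 to 120 N. Pads are 22 mm wide; open, the fingers measure 114 mm over their backs; the gripper's body (76 mm by 85 mm) begins 54 mm behind the grasp point. The pads swing forward as they close: fully open they stand 13 mm farther back than shut.
Start: joints at [-1.45, 0.263, -0.048, 1.259, 0, 1.415], TCP at [0.143, -0.505, 0.231] pointing down, gripper open.
Joint ranges: [-2.65, 2.65], [-0.89, 1.7], [-1.18, 1.37], [-2.13, 2.11], [-1.35, 1.29], [-3.14, 3.14]. Speed limits (rad/s): [1.89, 1.89, 2.57, 2.79, 3.14, 3.14].

INTERFACE

Orientations are given as a unit quaternion [w, x, y, z].
In Python, from workcell import arm gives the robot as it stands. The module is installed in compiled form; this text tells all that it offers.
- The arm moves only by the tool send_rows, never from a script. Its argument "targets" is one flat list of numbers, 6 for each row, row after row: the shift along the tool's x, y, z scaled (see below), then the turn, a rotation vector about the tool's x, y, z scaled (see below). A call has 1 to 8 rows; each row is the pose to reach, as a shift and turn from the pose measured when the call began, along the tool's axes at that moment; what a row does not reach only later rows make up. The controller multiplies each number of a shift by 0.25 m and each number of a turn by 60 degrees. A row lasts 1/10 s, in which the tool goes at most 50 mm and 8.59 degrees, less where a joint would pass 70% of its speed; a pose out of reach is approached as far as the arm can. A call with a number of a shift or a turn outside -1 to 1 is refused whole. A call with a gripper value outside its range is refused whole. "gripper" is the opening, from 0 (shut) to 1 (fully open), set as the call begins (left out, the last holds). The fingers move at their own pace and stop on an object; "newtons" is the grip in N (left out, the last holds). Time passes only in rows, so rows that repeat a pose let the fingers close. It gives the time, the measured TCP pose, the force and the opening at its end, in the units of the state.
- arm.sense(): the state, without advancing time (a new reading comes with each control period).
- arm.get_image(name): name is "scene" or "top" or "wrist"; returns the picture (420x560x3 uint8, blue, green, red); there is no depth.
- arm.camera_params(name): a dict with "intrinsics" (3x3 intrinsics, pixels), "extrinsics" (4x4, takes a point from camera to world coordinates); the wrist camera has in their place "T_tool_cam" (4x4, takes a point from camera to tool coordinates, whose origin is the TCP and whose axes are the tool frame's). Camera axes: x right, y down, z forward; pixel columns grow to the right and rows downward; lengths in m; the calibration is good to about 2 mm. The wrist camera is an equidistant fisheye: a pixel r from the principal point sees the ray r / f radians off the axis. A picture is of the moment at which its call begins: read the wrist's pose just before it. camera_params takes no time and is no camera call.
- arm.finish_job(): hands the job in, once; it reports no verdict.
The state is a dict: "time_s": time; "joint_positions": joint angles; "dq": joint speeds; "tau": joint torques, N m; "eef_pos": TCP position; "tool_rot": TCP orientation; "ft_force": force on the tool from outside, world axes, zero at the start; "ft_torque": the same for the moment, N m; "finger_gap": opening from 0.0 (shut) to 1.0 (fully open).
Only numpy, scipy, OpenCV 4.12 (cv2) and the standard library are available. Lean on these libraries where they do the work, as an engineer would, in place of code of your own. Each camera call takes 0.05 s, during which the arm holds its last target. There are 200 camera calls.

TASK

Fetch the long loose guide rail from the bench and lay it flat, screw holes upwards, in its empty place on the sample changer's bedplate, one end up against the small end stop and its side flush along the low raised shoulder. Be my third hand while I bolt it down: press it squarely against the shoulder with a steady push of about 12 N (never a blow), and finish while still holding that push, without letting go. Leave the other things on the bench where they are.

Things in the scene. Friction and masses are not known exactly. Their poses are not given: they have to be found in the camera images.
- rail: The long loose guide rail: bright steel bar 220 mm long (its own y), 20 mm wide (x), 17.5 mm high (z), about 0.46 kg, gripped across its width; four dark holes in its top, 30 and 90 mm either side of the middle. Starts flat on the bench, holes up. Origin: centre of its underside. Either end may go to the stop.
- short_rail: Another loose rail of the same section but only 120 mm long, with two holes (for another axis; not to be used). Origin: centre of its underside, length along y.
- bed: Bedplate, fixed, rigid: grey slab 300 mm (its y) by 180 mm (x), top 30 mm above the bench, oiled (friction 0.2). Origin: centre of its underside, at bench level. At x = -60 mm a first rail is bolted on; motor 42 mm square, 54 high, at x -29, y -126; idler 26 x 24, 42 high, at x -29, y +132. The empty place is along the +x side; from x = -35 mm to the shoulder it is clear for |y| under 100 mm.
- shoulder: Low raised rib on the bedplate, rigid: 5 mm high, 12 mm wide (x), 236 mm long (y). Origin: centre of its underside, on the slab's top, at x = +56, y = -4 mm of the bedplate, same axes. The rail presses on its face towards -x, 6 mm from the origin (x = +50 mm of the bedplate).
- end_stop: Steel block on the bedplate at the +y end of the empty place, rigid: 26 mm (x) by 16 mm (y), 12 mm high with a 3 mm screw head on top. Origin: centre of its underside, at x = +41, y = +118 mm of the bedplate. The rail's end butts on its face towards -y (y = +110 mm of the bedplate).
- seat (a point): Where the centre of the rail's underside lies when the rail is fully home: on the slab's top, x = +40 mm, y = 0 of the bedplate, axes as the bedplate's (rail length along y, push along +x).
- carriage (a joint): Where the steel carriage (44 by 66 mm, its top 28.5 mm above the slab) stands along the first rail, m from its middle, positive to the bedplate's +y. It slides freely; it plays no part.
- screw_dish: Clear dish of screws, 68 mm across, 16 mm high. Origin: centre of its underside.
- hex_key: Dark L-shaped hex key lying flat, 5 mm thick, long arm 120 mm along its own x, short arm 28 mm to +y at the +x end. Origin: on the bench under the middle of the long arm.
- grease_jar: White jar, 48 mm across, 45 mm high. Origin: centre of its underside.
- screwdriver: Screwdriver 190 mm long, lying at the back, along its own x. Origin: on the bench under its middle.
- try_square: Small engineer's square lying at the back: dark stock 75 by 18 mm, 15 mm high, thin blade 110 mm long. Origin: under the middle of the stock.
Things that resemble listed ones, but are neither listed nor needed, are in the scene too. Leave any brown or orange look-alike of the rail alone.

How it is judged:
By the outcome, as a careful person would: the job done as asked, in the order asked, and still so for the second after the job is handed in, while the arm keeps its last pose, push and grip.
It also fails if it takes over 72 s, if anything falls off the work surface, if the arm or the gripper's body presses on something with over 40 N, if the wrist force passes 120 N, or if a joint passes its speed limit or range.

## Working session

There is one attempt and no reset: what is moved stays moved. The work goes in short steps, Python scripts to look and compute and a tool call to move; the robot and the scene stay as the last step left them, time stands still between calls to the robot, and variables do not carry over. Pictures are saved under pics/ and viewed, about 8 in all and at most 12, crops included, and the job is handed in when it is done.

Besides the shell and the picture viewer there is one more tool, called after "Call:" as name(argument=value, ...), one argument or row to a line, values as JSON. send_rows: Moves the arm, as the interface text tells. Shifts and turns lie within -1 to 1; 1 stands for 0.25 m of shift or 60 degrees of turn. Its arguments: {"type":"object","properties":{"targets":{"type":"array","items":{"type":"number","minimum":-1,"maximum":1}},"gripper":{"type":"number"},"newtons":{"type":"number"}},"required":["targets"]}

```bash
mkdir -p pics
python3 - <<'E'
from workcell import arm
import cv2,numpy as np
np.set_printoptions(precision=4,suppress=True)
s=arm.sense();print(s)
for n in("top","scene"):
    cv2.imwrite(f"pics/{n}0.png",arm.get_image(n)); p=arm.camera_params(n);print(n,p)
print(arm.camera_params("wrist"))
E
```

```text
{'time_s': 0.0, 'joint_positions': array([-1.4503,  0.2635, -0.0489,  1.2594,  0.    ,  1.4155]), 'dq': array([ 0.0016, -0.0003, -0.0024,  0.001 , -0.0018, -0.0002]), 'tau': array([ -0.0003, -63.7605,  38.457 ,   0.0135,  -0.0003,  -0.    ]), 'eef_pos': array([ 0.1429, -0.5049,  0.2308]), 'tool_rot': array([ 0.0968,  0.7004,  0.0976, -0.7004]), 'ft_force': array([ 0.2028, -0.5937,  0.5404]), 'ft_torque': array([ 0.0204, -0.0223,  0.0466]), 'finger_gap': 1.000636948824152}
top {'intrinsics': array([[402.6658,   0.    , 273.9005],
       [  0.    , 402.6658, 207.297 ],
       [  0.    ,   0.    ,   1.    ]]), 'extrinsics': array([[-0.02  , -0.9963,  0.0839,  0.4362],
       [-0.9997,  0.0191, -0.0118,  0.0353],
       [ 0.0102, -0.0841, -0.9964,  0.9313],
       [ 0.    ,  0.    ,  0.    ,  1.    ]])}
scene {'intrinsics': array([[532.0098,   0.    , 277.2211],
       [  0.    , 532.0098, 210.1607],
       [  0.    ,   0.    ,   1.    ]]), 'extrinsics': array([[ 0.4369,  0.6546, -0.617 ,  1.259 ],
       [ 0.8995, -0.3182,  0.2994, -0.315 ],
       [-0.0004, -0.6858, -0.7278,  0.9375],
       [ 0.    ,  0.    ,  0.    ,  1.    ]])}
{'intrinsics': array([[325.1923,   0.    , 277.3173],
       [  0.    , 325.1923, 209.1346],
       [  0.    ,   0.    ,   1.    ]]), 'T_tool_cam': array([[-0.0004, -0.3035,  0.9528, -0.1409],
       [ 1.    , -0.0002,  0.0004, -0.0007],
       [ 0.0001,  0.9528,  0.3035, -0.0771],
       [ 0.    ,  0.    ,  0.    ,  1.    ]])}
```

View pics/top0.png

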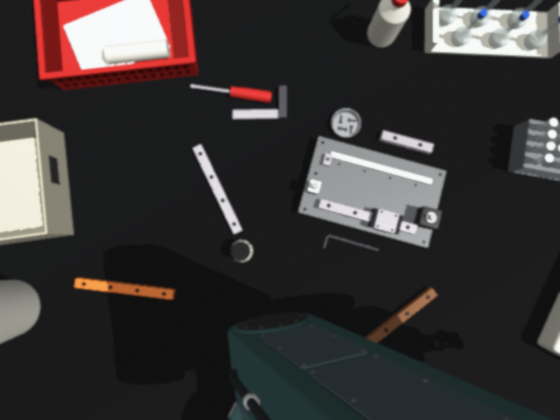

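View pics/scene0.png

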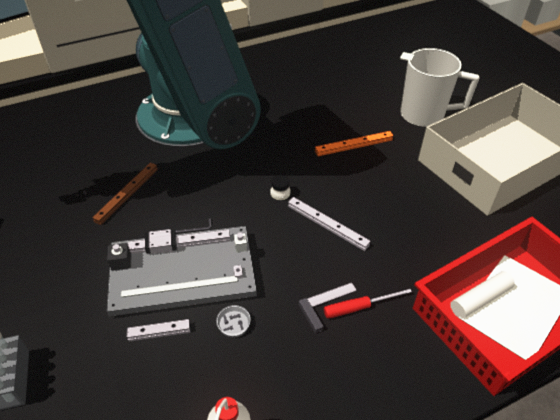

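The top view shows the rail from (198,147) to (237,232), with the jar at (241,250) near its lower end. The bed is at about (373,190), with the shoulder strip running (331,155)-(432,182) and the end stop at (327,158). So bed +x points to world +x (image up) and bed +y to world +y (image left).

```bash
cat > h.py <<'E'
import numpy as np,cv2
from scipy.spatial.transform import Rotation as R
from workcell import arm
np.set_printoptions(precision=4,suppress=True)
def plane(name,uv,z,pose=None):
    p=arm.camera_params(name);K=p["intrinsics"];uv=np.atleast_2d(uv).astype(float)
    d=(uv-K[:2,2])/K[0,0]
    if name=="wrist":
        r=np.linalg.norm(d,axis=1,keepdims=True)+1e-12
        ray=np.hstack([d/r*np.sin(r),np.cos(r)])
        T=np.eye(4);T[:3,:3]=rot(pose);T[:3,3]=pose["eef_pos"];T=T@p["T_tool_cam"]
    else: ray=np.hstack([d,np.ones((len(d),1))]);T=p["extrinsics"]
    w=ray@T[:3,:3].T;o=T[:3,3]
    return (o+w*((z-o[2])/w[:,2:]))[:,:2]
def rot(s): q=s["tool_rot"];return R.from_quat([q[1],q[2],q[3],q[0]]).as_matrix()
def project(name,P,pose=None):
    p=arm.camera_params(name);K=p["intrinsics"];T=p.get("extrinsics")
    if name=="wrist":
        T=np.eye(4);T[:3,:3]=rot(pose);T[:3,3]=pose["eef_pos"];T=T@p["T_tool_cam"]
    c=(np.atleast_2d(P)-T[:3,3])@T[:3,:3]
    if name=="wrist":
        n=np.linalg.norm(c[:,:2],axis=1,keepdims=True);d=c[:,:2]/n*np.arctan2(n,c[:,2:])
    else: d=c[:,:2]/c[:,2:]
    return d*K[0,0]+K[:2,2]
def rows(P,Rw):
    """shift/turn numbers from present pose to world TCP P, rotation Rw"""
    s=arm.sense();r0=rot(s)
    return r0.T@(np.array(P)-s["eef_pos"])/.25, R.from_matrix(r0.T@Rw).as_rotvec()/np.radians(60)
def down(yaw):
    """tool x down, tool y along world direction yaw"""
    x=np.array([0,0,-1.]);y=np.array([np.cos(yaw),np.sin(yaw),0]);return np.c_[x,y,np.cross(x,y)]
E
python3 - <<'E'
from h import *
im=cv2.imread("pics/top0.png");hsv=cv2.cvtColor(im,cv2.COLOR_BGR2HSV)
m=((hsv[...,2]>110)&(hsv[...,1]<60)).astype(np.uint8)
for c in cv2.findContours(m,cv2.RETR_EXTERNAL,cv2.CHAIN_APPROX_NONE)[0]:
    a=cv2.contourArea(c);x,y,w,h=cv2.boundingRect(c)
    if a>40 and 180<x<450 and 90<y<260:
        r=cv2.minAreaRect(c);b=cv2.boxPoints(r);print(a,r);print(plane("top",b,.0175).tolist(), plane("top",b,.035).tolist())
m=((hsv[...,2]>60)).astype(np.uint8)
m=cv2.morphologyEx(m,cv2.MORPH_OPEN,np.ones((9,9)))
for c in cv2.findContours(m,cv2.RETR_EXTERNAL,cv2.CHAIN_APPROX_NONE)[0]:
    if cv2.pointPolygonTest(c,(350,185),False)>0:
        r=cv2.minAreaRect(c);print("bed",r,plane("top",[r[0]],.03))
        print(cv2.approxPolyDP(c,6,True)[:,0].tolist())
print(down(-1.4), rot(arm.sense()))
cv2.imwrite("pics/crop0.png",cv2.resize(im[120:260,180:460],None,fx=2.85,fy=2.85,interpolation=cv2.INTER_CUBIC))
E
```

```text
53.0 ((246.5989990234375, 249.9901123046875), (21.194292068481445, 11.343424797058105), 84.2894058227539)
[[0.4404592788203631, 0.10273786923063552], [0.4424942768313805, 0.07720649351502062], [0.3950653196841674, 0.07318323579437949], [0.39306359418989, 0.09860651737550252]] [[0.44037843507168245, 0.10144547319063799], [0.4423744622454106, 0.07640303116606148], [0.39585378420302875, 0.07245682006716382], [0.3938903923671199, 0.09739323799314256]]
113.0 ((431.5, 217.0), (12.0, 11.0), 90.0)
[[0.4980383211637321, -0.32285953878057555], [0.49755319816449534, -0.3480915947475111], [0.4701462628330896, -0.3466050937224679], [0.4706378084458823, -0.32143695835946146]] [[0.4968548210594763, -0.3160016136661975], [0.4963789883147588, -0.34075046800726627], [0.46949690421741475, -0.3392924339336715], [0.469979036580665, -0.31460627609732306]]
913.5 ((217.04901123046875, 188.71714782714844), (96.24032592773438, 10.545055389404297), 64.29004669189453)
[[0.6545536828712746, 0.21147041905890268], [0.6648834988914973, 0.1895947040908501], [0.46341500531585306, 0.09616336271224174], [0.453500937775
[... 1640 characters left out ...]
], [0.7416343934391816, -0.17857855497543565], [0.6751693861705373, -0.1760649248968286]] [[0.6716563828069713, -0.11056446616618901], [0.7368093245067573, -0.11265931486620478], [0.7357859536909863, -0.17448365504012586], [0.670593771736995, -0.17201816174999146]]
bed ((374.7115478515625, 192.0576934814453), (140.15386962890625, 80.95245361328125), 15.255120277404785) [[ 0.5423 -0.2039]]
[[317, 138], [300, 213], [367, 229], [374, 208], [373, 233], [429, 245], [431, 228], [413, 220], [423, 207], [422, 224], [438, 226], [445, 170]]
[[ 0.      0.17   -0.9854]
 [ 0.     -0.9854 -0.17  ]
 [-1.      0.     -0.    ]] [[-0.0001  0.2723 -0.9622]
 [ 0.0009 -0.9622 -0.2723]
 [-1.     -0.0009 -0.0001]]
```

View pics/crop0.png

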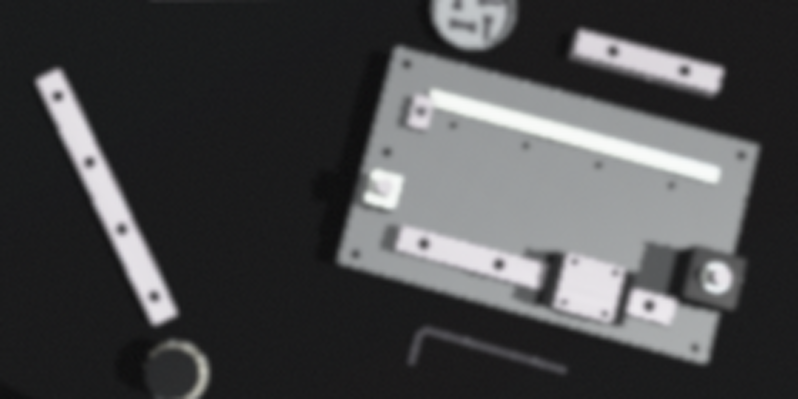

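The crop confirms the layout: four-hole rail on the left, and on the bed the white shoulder and the end stop at crop (419,110). Next I move over the rail in stages, taking a wrist look at the bed on the way.

Call:
send_rows(
  targets=[0,-0.12,-0.13,0,0,0,0,-0.23,-0.26,0,0,0,0,-0.35,-0.39,0,0,0,0,-0.46,-0.52,0,0,0,0,-0.58,-0.64,0,0,0,0,-0.7,-0.77,0,0,0,0,-0.7,-0.77,0,0,0,0,-0.7,-0.77,0,0,0],
  gripper=1,
)

```text
time_s: 0.9
eef_pos: [0.2808, -0.2836, 0.2311]
tool_rot: [-0.098, -0.7, -0.098, 0.7]
ft_force: [0.6, -0.5, 0.2]
finger_gap: 0.998
```

Run:
```python
from h import *
import pickle
s=arm.sense();im=arm.get_image("wrist");cv2.imwrite("pics/w1.png",im);pickle.dump(s,open("w1.pkl","wb"))
print(s["time_s"],s["eef_pos"],s["joint_positions"],rot(s))
print(rows([.559,.154,.2],down(np.radians(-65.1))))
```

```text
0.9 [ 0.2808 -0.2836  0.2311] [-0.9953  0.0474 -0.3174  1.2066  0.0003  1.8682] [[-0.0001  0.2745 -0.9616]
 [ 0.0007 -0.9616 -0.2745]
 [-1.     -0.0007 -0.0001]]
(array([ 0.1251, -1.3826, -1.5503]), array([-0.151 , -0.    ,  0.0007]))
```

View pics/w1.png

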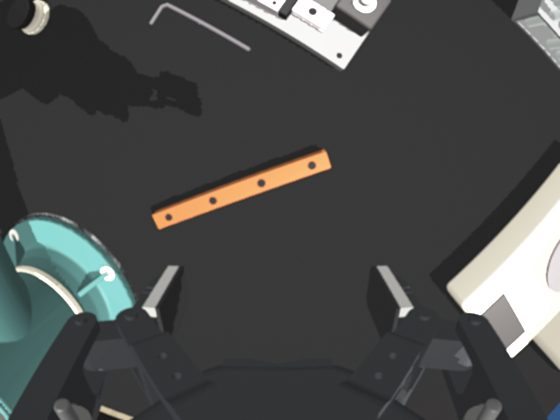

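This wrist view shows the orange look-alike in the middle and only the bed's corner at the top right (345,65). I go on to the rail.

Call:
send_rows(
  targets=[0,-0.12,-0.13,-0.05,0,0,0,-0.23,-0.26,-0.1,0,0,0,-0.35,-0.39,-0.15,0,0,0,-0.46,-0.52,-0.15,0,0,0,-0.58,-0.65,-0.15,0,0,0,-0.69,-0.77,-0.15,0,0,0,-0.69,-0.77,-0.15,0,0,0,-0.69,-0.77,-0.15,0,0],
)

```text
time_s: 1.75
eef_pos: [0.4189, -0.0664, 0.2308]
tool_rot: [-0.152, -0.69, -0.153, 0.691]
ft_force: [0.4, 0.4, 1.1]
finger_gap: 1.0
```

Run:
```python
from h import *
import pickle
s=arm.sense();im=arm.get_image("wrist");cv2.imwrite("pics/w2.png",im);pickle.dump(s,open("w2.pkl","wb"))
print(s["time_s"],s["eef_pos"],s["joint_positions"])
print(rows([.559,.154,.2],down(np.radians(-65.1))))
print(project("wrist",[[.559,.154,.0175],[.66,.2,.0175],[.459,.107,.0175],[.5423,-.2039,.03]],s))
```

```text
1.75 [ 0.4189 -0.0664  0.2308] [-0.35    0.0912 -0.2696  1.2112  0.0003  2.3575]
(array([ 0.1236, -0.5665, -0.8806]), array([-0.0018,  0.0005,  0.0009]))
[[153.6211  -5.7358]
 [160.9445 -82.3288]
 [152.5614  85.591 ]
 [434.2996 136.8018]]
```

View pics/w2.png

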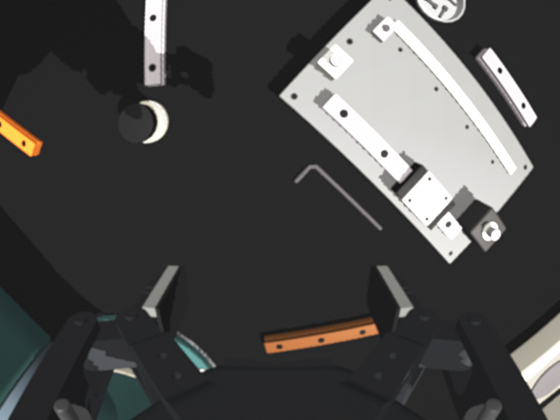

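This view shows the rail's near end at (154,80), the jar at (140,122), and the whole bed. The projected rail end (152.6,85.6) agrees with the picture.

Call:
send_rows(
  targets=[0,-0.1,-0.15,0,0,0,0,-0.19,-0.3,0,0,0,0,-0.28,-0.44,0,0,0,0.03,-0.38,-0.59,0,0,0,0.06,-0.47,-0.73,0,0,0,0.12,-0.57,-0.88,0,0,0,0.12,-0.57,-0.88,0,0,0,0.12,-0.57,-0.88,0,0,0],
  gripper=0.6,
)

```text
time_s: 2.6
eef_pos: [0.5588, 0.1533, 0.2002]
tool_rot: [-0.151, -0.69, -0.152, 0.692]
ft_force: [-0.5, -0.6, -0.3]
finger_gap: 0.599
```

```bash
cat >> h.py <<'E'
def rail_top(im,s,z,zone):
    """bright bar contour whose box holds pixel zone; edges to world on plane z"""
    hsv=cv2.cvtColor(im,cv2.COLOR_BGR2HSV);m=((hsv[...,2]>170)&(hsv[...,1]<60)).astype(np.uint8)
    m=cv2.morphologyEx(m,cv2.MORPH_CLOSE,np.ones((9,9)))
    for c in cv2.findContours(m,cv2.RETR_EXTERNAL,cv2.CHAIN_APPROX_NONE)[0]:
        if cv2.pointPolygonTest(c,zone,False)>=0:
            w=plane("wrist",c[:,0],z,s);r=cv2.minAreaRect((w*1000).astype(np.float32))
            return r,w
E
python3 - <<'E'
from h import *
import pickle
s=arm.sense();im=arm.get_image("wrist");cv2.imwrite("pics/w3.png",im);pickle.dump(s,open("w3.pkl","wb"))
print(s["time_s"],s["eef_pos"],s["joint_positions"],s["finger_gap"])
px=project("wrist",[[.559,.154,.0175],[.66,.2,.0175],[.459,.107,.0175]],s);print(px)
r=rail_top(im,s,.0175,(float(px[0,0]),float(px[0,1])))
print(r and r[0])
E
```

```text
2.6 [0.5588 0.1533 0.2002] [0.1269 0.3686 0.0244 1.2289 0.0004 2.837 ] 0.5985009817464552
[[277.5881 184.1409]
 [278.0634  74.1029]
 [278.3295 278.9756]]
((537.6085205078125, 150.17953491210938), (265.09808349609375, 46.80263137817383), 22.33917999267578)
```

View pics/w3.png

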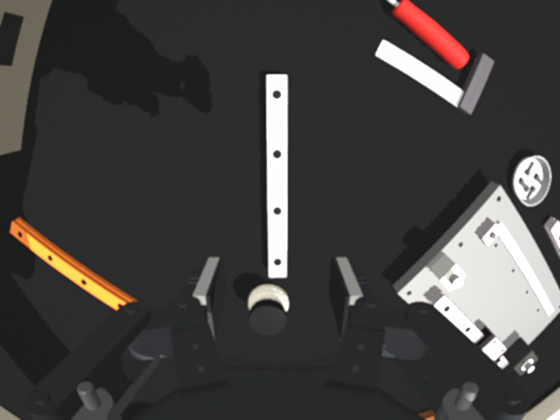

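The rail stands vertical at column 277, rows 75–277, with holes at about rows 94/154/211/262. The jar (269,305) merged into the mask, so I measure from the hole centroids instead.

Run:
```python
from h import *
import pickle
s=pickle.load(open("w3.pkl","rb"));im=cv2.imread("pics/w3.png",0)
H=[]
for v in(94,154,211,262):
    c=im[v-8:v+9,269:286];w=np.clip(150.-c,0,None);yy,xx=np.mgrid[v-8:v+9,269:286];H.append([(w*xx).sum()/w.sum(),(w*yy).sum()/w.sum()])
W=plane("wrist",H,.0175,s);print(np.array(H),W)
d=W[0]-W[3];ang=np.degrees(np.arctan2(d[1],d[0]));c=W.mean(0);print(np.linalg.norm(d),ang,c)
print(rows([*c,.007],down(np.radians(ang-90))))
```

```text
[[276.3166  94.0409]
 [276.6176 153.8344]
 [276.8217 210.5665]
 [277.0957 261.6773]] [[0.6412 0.1932]
 [0.587  0.168 ]
 [0.5329 0.1429]
 [0.4787 0.1176]]
0.179207927356554 24.951305110568992 [0.5599 0.1554]
(array([ 0.7755, -0.0064, -0.0099]), array([-0.0044,  0.0011,  0.0007]))
```

Call:
send_rows(
  targets=[0.15,-0.006,-0.01,0,0,0,0.3,-0.006,-0.01,0,0,0,0.45,-0.006,-0.01,0,0,0,0.58,-0.006,-0.01,0,0,0,0.68,-0.006,-0.01,0,0,0,0.74,-0.006,-0.01,0,0,0,0.775,-0.006,-0.01,0,0,0,0.775,-0.006,-0.01,0,0,0],
)

```text
time_s: 3.45
eef_pos: [0.5597, 0.1539, 0.007]
tool_rot: [-0.15, -0.69, -0.151, 0.692]
ft_force: [-0.0, 0.3, 0.6]
finger_gap: 0.6
```

Call:
send_rows(
  targets=[0,0,0,0,0,0,0,0,0,0,0,0,0,0,0,0,0,0,0,0,0,0,0,0,0,0,0,0,0,0,0,0,0,0,0,0,0,0,0,0,0,0,0,0,0,0,0,0],
  gripper=0,
  newtons=60,
)

```text
time_s: 4.25
eef_pos: [0.5603, 0.1536, 0.0083]
tool_rot: [-0.151, -0.691, -0.15, 0.691]
ft_force: [-1.7, -3.8, 9.3]
finger_gap: 0.215
```

Call:
send_rows(
  targets=[-0.02,0,0,0,0,0,-0.06,0,0,0,0,0,-0.12,0,0,0,0,0,-0.2,0,0,0,0,0,-0.3,0,0,0,0,0,-0.4,0,0,0,0,0,-0.5,0,0,0,0,0,-0.5,0,0,0,0,0],
)

```text
time_s: 5.05
eef_pos: [0.5618, 0.154, 0.1369]
tool_rot: [0.151, 0.693, 0.15, -0.689]
ft_force: [0.4, -0.0, -4.3]
finger_gap: 0.22
```

Run:
```python
from h import *
import pickle
s=arm.sense();im=arm.get_image("wrist");cv2.imwrite("pics/w4.png",im);pickle.dump(s,open("w4.pkl","wb"))
print(s)
```

```text
{'time_s': 5.05, 'joint_positions': array([ 0.1279,  0.3998, -0.1027,  1.0634, -0.0005,  2.8404]), 'dq': array([-0.0031,  0.0361, -0.077 , -0.08  ,  0.0017, -0.0017]), 'tau': array([ -0.077 , -76.8569,  38.3295,   2.4188,  -0.0123,   0.0008]), 'eef_pos': array([0.5618, 0.154 , 0.1369]), 'tool_rot': array([ 0.1509,  0.6926,  0.1502, -0.6892]), 'ft_force': array([ 0.3915, -0.018 , -4.2666]), 'ft_torque': array([ 0.0271, -0.0379,  0.0215]), 'finger_gap': 0.22038031060922744}
```

View pics/w4.png

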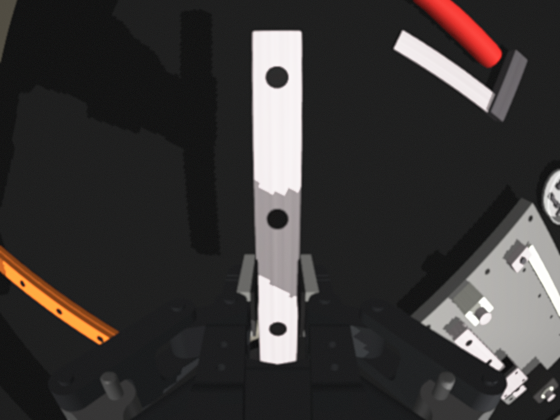

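The rail is held level and central: Fz is −4.3 N, the moments are near zero, and holes show at (277,77), (277,218) and (277,328). Now I compute the rail's pose in the tool and a first bed pose.

Run:
```python
from h import *
import pickle
s=pickle.load(open("w4.pkl","rb"));im=cv2.imread("pics/w4.png",0)
H=[]
for v,r in((77,14),(218,13),(328,11)):
    yy,xx=np.mgrid[v-r:v+r+1,277-r:278+r];w=np.clip(90.-im[v-r:v+r+1,277-r:278+r],0,None);H.append([(w*xx).sum()/w.sum(),(w*yy).sum()/w.sum()])
W=plane("wrist",H,s["eef_pos"][2]+.0092,s)
L=np.c_[W-s["eef_pos"][:2],np.zeros(3)]@rot(s);print(np.array(H),L*1000)
t=cv2.imread("pics/top0.png")
m=(t.min(2)>215).astype(np.uint8)
for c in cv2.findContours(m,cv2.RETR_EXTERNAL,cv2.CHAIN_APPROX_NONE)[0]:
    if cv2.contourArea(c)>200:
        r=cv2.minAreaRect((plane("top",c[:,0],.035)*1000).astype(np.float32));print(r)
# slab top corners in top crop and wrist w2
print(plane("top",np.array([[397,47],[760,147],[708,362],[338,262]])/2.85+[180,120],.03))
s2=pickle.load(open("w2.pkl","rb"));print(plane("wrist",[[282,95],[451,262],[532,167]],.03,s2))
```

```text
[[276.5963  76.782 ]
 [277.0327 218.5974]
 [277.4718 328.5249]] [[  0.4116  -1.0018 -90.2392]
 [  0.14    -0.8437 -30.9033]
 [ -0.1308  -0.649   28.2623]]
((477.6507873535156, -226.16502380371094), (41.29411697387695, 39.278656005859375), 74.78199768066406)
((597.8672485351562, -218.50836181640625), (235.4715118408203, 12.470015525817871), 73.4209976196289)
((574.5089111328125, 596.4510498046875), (197.49554443359375, 89.01029205322266), 6.091585636138916)
((925.6195068359375, -474.5377197265625), (32.90874099731445, 74.10871887207031), 18.764280319213867)
((921.854736328125, -571.5114135742188), (36.20802688598633, 85.44820404052734), 43.57279586791992)
((913.9046020507812, -475.50653076171875), (243.25230407714844, 104.44326782226562), 86.52535247802734)
((912.2596435546875, 379.19146728515625), (152.22023010253906, 204.05020141601562), 22.751514434814453)
[[ 0.6723 -0.0823]
 [ 0.5861 -0.3698]
 [ 0.4164 -0.3192]
 [ 0.5006 -0.0307]]
[[ 0.5037 -0.0314]
 [ 0.4195 -0.3158]
 [ 0.5872 -0.3638]]
```

Call:
send_rows(
  targets=[0,0.07,0.03,-0.05,0,0,0,0.17,0.08,-0.12,0,0,0,0.28,0.13,-0.2,0,0,0,0.4,0.19,-0.28,0,0,0,0.52,0.24,-0.35,0,0,0,0.62,0.29,-0.4,0,0,0,0.68,0.32,-0.4,0,0,0,0.68,0.32,-0.4,0,0],
)

```text
time_s: 5.9
eef_pos: [0.5586, -0.0356, 0.1338]
tool_rot: [0.29, 0.645, 0.289, -0.645]
ft_force: [-0.1, 0.3, -4.4]
finger_gap: 0.21
```

Run:
```python
from h import *
s=arm.sense();print(s["time_s"],s["eef_pos"],s["ft_force"],s["ft_torque"])
print(rows([.5602,-.2188,.14],down(np.radians(-16.58))))
```

```text
5.9 [ 0.5586 -0.0356  0.1338] [-0.1027  0.3265 -4.373 ] [0.0273 0.016  0.0103]
(array([-0.0246,  0.4917,  0.5434]), array([-0.4175, -0.0005, -0.0012]))
```

Call:
send_rows(
  targets=[0,0.06,0.06,-0.05,0,0,0,0.14,0.15,-0.12,0,0,0,0.23,0.25,-0.2,0,0,0,0.32,0.35,-0.28,0,0,-0.01,0.4,0.44,-0.35,0,0,-0.02,0.46,0.51,-0.42,0,0,-0.025,0.49,0.543,-0.418,0,0,-0.025,0.492,0.543,-0.418,0,0],
)

```text
time_s: 6.7
eef_pos: [0.5604, -0.219, 0.1396]
tool_rot: [0.422, 0.568, 0.422, -0.567]
ft_force: [0.3, 0.5, -4.9]
finger_gap: 0.211
```

Run:
```python
from h import *
import pickle
s=arm.sense();im=arm.get_image("wrist");cv2.imwrite("pics/w5.png",im);pickle.dump(s,open("w5.pkl","wb"))
print(s["time_s"],s["eef_pos"],s["joint_positions"],s["ft_force"],s["ft_torque"])
print(rows([.5602,-.2188,.14],down(np.radians(-16.58))))
```

```text
6.7 [ 0.5604 -0.219   0.1396] [-0.5083  0.4323 -0.0405  1.0974  0.0007  1.3548] [ 0.3264  0.4608 -4.8787] [ 0.013  -0.009   0.0044]
(array([-0.0016,  0.0002,  0.0027]), array([-0.0018, -0.0008, -0.0005]))
```

View pics/w5.png

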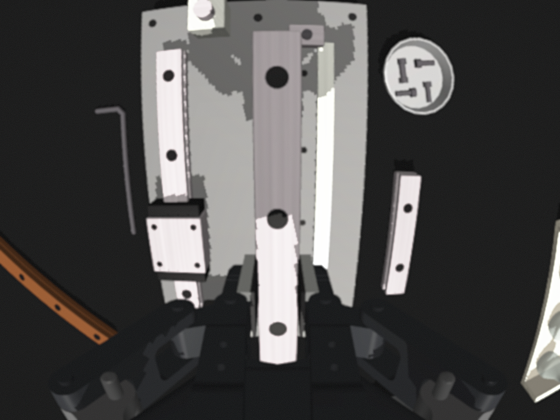

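The wrist view over the bed shows the rail (column 277), the shoulder's bright face line at columns ~314–320, the end stop at (307,35), and the carriage and first rail on the left. I fit the shoulder edge here to refine yaw and offset.

Run:
```python
from h import *
import pickle
s=pickle.load(open("w5.pkl","rb"));im=cv2.imread("pics/w5.png",0).astype(int)
P=[]
for v in range(110,262,8):
    row=im[v,302:345];b=np.where(row>225)[0]
    if len(b): P.append([302+b[0],302+b[-1]+1,v])
P=np.array(P,float);print(P[::4])
def fit(u,z):
    w=plane("wrist",np.c_[u,P[:,2]],z,s);d=np.polyfit(w[:,1],w[:,0],1);res=np.std(w[:,0]-np.polyval(d,w[:,1]))
    return w.mean(0),90-np.degrees(np.arctan(d[0])),res*1000
for u in(P[:,0],P[:,1]): print(fit(u,.035))
ex=np.array([.9584,-.2854])
for u in(P[:,0],P[:,1]): print("x rel nominal shoulder centre mm",(fit(u,.035)[0]-[.59787,-.21851])@ex*1000)
print(im[30:62:2,296:330:3])
# rail edges in the tool
q=[]
for v in(60,120,150): 
    row=im[v,240:315];print(v,row[5:65:3])
print("nominal stop face top edge px",project("wrist",np.r_[.5837,-.2101,.042]+.11*np.r_[.2854,.9584,0],s))
```

```text
[[318. 334. 110.]
 [317. 334. 142.]
 [317. 333. 174.]
 [316. 331. 206.]
 [315. 330. 238.]]
(array([ 0.5948, -0.2077]), np.float64(73.3661747906835), np.float64(0.2397022685524209))
(array([ 0.6069, -0.2112]), np.float64(73.5804580499742), np.float64(0.21812085096025258))
x rel nominal shoulder centre mm -5.991448237972364
x rel nominal shoulder centre mm 6.558211502262786
[[149 151 135  73  75 131 158 157 158 138 108 109]
 [156 153  90  64  65  91 156 155 156 141 108 109]
 [159 156  73  69  68  83 156 155 156 142 108 109]
 [159 154  74  66  67  98 160 159 158 143 108 108]
 [159 156 115  71  71 136 159 158 159 143 107 109]
 [159 155 145 137 135 154 154 154 155 139 108 107]
 [159 155 145 155 155 155 155 154 153 143 151 145]
 [159 156 117 123 126 127 131 135 137 140 192 197]
 [158 157  78  67  68  68  68  79 112 154 190 197]
 [159 158 104  99  99 101 113 130 252 205 190 196]
 [159 157 109 107 108 107 152 150 249 207 190 197]
 [159 157 108 107 117 131 119 139 195 188 189 196]
 [159 158 108 107 161 173 107 141 194 190 190 196]
 [159 158 106 114 160 142 106 131 193 189 188 196]
 [159 158 110 168 175 125 107 130 193 189 189 196]
 [159 157 123 176 169 107 107 134 193 189 189 195]]
60 [105 104 104 153 154 155 158 158 156 161 160 159 156 159 158 162 160 159
 157 123]
120 [159 139 161 149 155 154 157 157 154 160 161 158 156 159 159 163 160 159
 156 167]
150 [176 177 177 143 157 154 156 156 153 158 161 159 155 158 160 162 158 158
 152  54]
nominal stop face top edge px [[305.3805  45.5349]]
```

The fits agree within 0.1° and 0.5 mm with the top view: shoulder direction 73.45°, face as nominal, and the rail is already parallel. I descend to about 4 mm above the slab.

Call:
send_rows(
  targets=[0.06,0,0,0,0,0,0.14,0,0,0,0,0,0.22,0,0,0,0,0,0.3,0,0,0,0,0,0.35,0,0,0,0,0,0.38,0,0,0,0,0,0.39,0,0,0,0,0,0.39,0,0,0,0,0],
)

```text
time_s: 7.55
eef_pos: [0.5607, -0.2179, 0.0424]
tool_rot: [0.422, 0.568, 0.422, -0.567]
ft_force: [0.5, 0.3, -5.0]
finger_gap: 0.211
```

Call:
send_rows(
  targets=[0.002,0,0,0,0,0,0.004,0,0,0,0,0,0.006,0,0,0,0,0,0.008,0,0,0,0,0,0.01,0,0,0,0,0,0.012,0,0,0,0,0,0.012,0,0,0,0,0,0.012,0,0,0,0,0],
)

```text
time_s: 8.35
eef_pos: [0.5606, -0.2179, 0.0394]
tool_rot: [0.422, 0.568, 0.422, -0.567]
ft_force: [0.5, 0.2, -4.4]
finger_gap: 0.209
```

```bash
cat > st.py <<'E'
from h import *
s=arm.sense();S=np.array([.5837,-.2101]);a=np.radians(-16.55);B=np.array([[np.cos(a),np.sin(a)],[-np.sin(a),np.cos(a)]])
print("t",s["time_s"],"tcp bed-xy from seat mm",B@(s["eef_pos"][:2]-S)*1000,"z",s["eef_pos"][2]*1000,"gap",s["finger_gap"])
print("F bed",B@s["ft_force"][:2],s["ft_force"][2],"M bed",B@s["ft_torque"][:2],s["ft_torque"][2])
print("turn to go (deg)",R.from_matrix(rot(s).T@down(a)).as_rotvec(True))
E
python3 st.py
```

```text
t 8.35 tcp bed-xy from seat mm [-19.8861 -14.0133] z 39.35907719910923 gap 0.20947691769826515
F bed [0.4609 0.354 ] -4.425435220739619 M bed [-0.0323 -0.0123] 0.007601056095417055
turn to go (deg) [-0.1392 -0.0492 -0.0464]
```

Call:
send_rows(
  targets=[0.002,0,0,0,0,0,0.003,0,0,0,0,0,0.004,0,0,0,0,0,0.005,0,0,0,0,0,0.006,0,0,0,0,0,0.006,0,0,0,0,0],
)

```text
time_s: 8.95
eef_pos: [0.5607, -0.2179, 0.0383]
tool_rot: [0.422, 0.568, 0.422, -0.567]
ft_force: [-3.4, 1.6, 5.6]
finger_gap: 0.21
```

```bash
python3 st.py
```

```text
t 8.95 tcp bed-xy from seat mm [-19.8562 -14.0351] z 38.33164932151845 gap 0.20991236277423414
F bed [-3.7321  0.5401] 5.604491265090048 M bed [0.0479 0.7126] -0.0006369229029605167
turn to go (deg) [-0.1398 -0.0416 -0.0685]
```

Bed contact is at z≈38.4 mm. I ease off a touch and slide towards the end stop.

Call:
send_rows(
  targets=[-0.001,0,-0.006,0,0,0,-0.001,0,-0.012,0,0,0,-0.001,0,-0.018,0,0,0,-0.001,0,-0.024,0,0,0,-0.001,0,-0.03,0,0,0,-0.001,0,-0.036,0,0,0,-0.001,0,-0.042,0,0,0,-0.001,0,-0.042,0,0,0],
)

```text
time_s: 9.75
eef_pos: [0.5637, -0.2076, 0.0386]
tool_rot: [0.422, 0.568, 0.422, -0.567]
ft_force: [-0.8, -0.4, -4.0]
finger_gap: 0.214
```

```bash
python3 st.py
```

```text
t 9.75 tcp bed-xy from seat mm [-19.8528  -3.3197] z 38.557250903626574 gap 0.2137473150233358
F bed [-0.6514 -0.6429] -4.028099302762238 M bed [-0.0257  0.0318] 0.01554086632550373
turn to go (deg) [-0.1281 -0.0436 -0.0655]
```

Call:
send_rows(
  targets=[0,0,-0.002,0,0,0,0,0,-0.004,0,0,0,0,0,-0.006,0,0,0,0,0,-0.008,0,0,0,0,0,-0.008,0,0,0],
)

```text
time_s: 10.25
eef_pos: [0.5643, -0.2056, 0.0386]
tool_rot: [0.422, 0.568, 0.422, -0.567]
ft_force: [0.4, -0.2, -3.5]
finger_gap: 0.208
```

```bash
python3 st.py
```

```text
t 10.25 tcp bed-xy from seat mm [-19.8263  -1.2485] z 38.59381021255061 gap 0.20762192909807944
F bed [ 0.4898 -0.1109] -3.540335329650686 M bed [-0.0202  0.0541] -0.057283385938179714
turn to go (deg) [-0.1231 -0.0454 -0.0685]
```

Call:
send_rows(
  targets=[0,0.01,0,0,0,0,0,0.022,0,0,0,0,0,0.034,0,0,0,0,0,0.046,0,0,0,0,0,0.056,0,0,0,0,0,0.064,0,0,0,0,0,0.068,0,0,0,0,0,0.068,0,0,0,0],
)

```text
time_s: 11.05
eef_pos: [0.5807, -0.2106, 0.0386]
tool_rot: [0.422, 0.568, 0.422, -0.567]
ft_force: [-0.0, 0.1, -4.6]
finger_gap: 0.212
```

Call:
send_rows(
  targets=[0,0,-0.001,0,0,0,0,0,-0.002,0,0,0,0,0,-0.003,0,0,0,0,0,-0.004,0,0,0,0,0,-0.005,0,0,0,0,0,-0.005,0,0,0],
)

```text
time_s: 11.65
eef_pos: [0.5811, -0.2093, 0.0386]
tool_rot: [0.422, 0.568, 0.422, -0.567]
ft_force: [-0.3, 0.1, -5.3]
finger_gap: 0.213
```

```bash
python3 st.py
```

```text
t 11.65 tcp bed-xy from seat mm [-2.7339 -0.0272] z 38.58199261698936 gap 0.21336043403777585
F bed [-0.3369 -0.0215] -5.293672806954181 M bed [-0.0245  0.0727] -0.02698865923319386
turn to go (deg) [-0.1206 -0.0429 -0.0692]
```

Call:
send_rows(
  targets=[0,0,-0.001,0,0,0,0,0,-0.002,0,0,0,0,0,-0.003,0,0,0,0,0,-0.004,0,0,0,0,0,-0.004,0,0,0],
)

```text
time_s: 12.15
eef_pos: [0.5812, -0.2092, 0.0387]
tool_rot: [-0.423, -0.567, -0.422, 0.567]
ft_force: [-1.9, -6.2, -3.4]
finger_gap: 0.211
```

```bash
python3 st.py
```

```text
t 12.15 tcp bed-xy from seat mm [-2.6635  0.1271] z 38.680692016647576 gap 0.2112943470951215
F bed [-0.0744 -6.4615] -3.420336883758663 M bed [-1.4547  0.1466] 0.036782868244426656
turn to go (deg) [-0.1509  0.0556 -0.0723]
```

Stop contact is felt (Fy −6.5 N). I lower the last 0.3 mm while keeping a light stop push and creep towards the shoulder.

Call:
send_rows(
  targets=[0.001,0,-0.001,0,0,0,0.0016,0.002,-0.001,0,0,0,0.0016,0.004,-0.001,0,0,0,0.0016,0.006,-0.001,0,0,0,0.0016,0.008,-0.001,0,0,0,0.0016,0.01,-0.001,0,0,0,0.0016,0.01,-0.001,0,0,0],
)

```text
time_s: 12.85
eef_pos: [0.5835, -0.2099, 0.0384]
tool_rot: [-0.423, -0.567, -0.421, 0.568]
ft_force: [-4.3, -3.5, -0.8]
finger_gap: 0.208
```

```bash
python3 st.py
```

```text
t 12.85 tcp bed-xy from seat mm [-0.29    0.1345] z 38.37696838715399 gap 0.20791580305803264
F bed [-3.0861 -4.6038] -0.8437958204824317 M bed [-0.9766  0.4667] 0.12349029119218671
turn to go (deg) [-0.1532  0.0897 -0.0561]
```

Call:
send_rows(
  targets=[0.001,0.001,-0.001,0,0,0,0.001,0.002,-0.001,0,0,0,0.001,0.003,-0.001,0,0,0,0.001,0.004,-0.001,0,0,0,0.001,0.005,-0.001,0,0,0,0.001,0.005,-0.001,0,0,0],
)

```text
time_s: 13.45
eef_pos: [0.5843, -0.2101, 0.0384]
tool_rot: [-0.423, -0.567, -0.421, 0.568]
ft_force: [-5.6, -3.5, 2.6]
finger_gap: 0.212
```

```bash
python3 st.py
```

```text
t 13.45 tcp bed-xy from seat mm [0.5505 0.1255] z 38.36352789341853 gap 0.21225182743941565
F bed [-4.3968 -4.9864] 2.6446671391285976 M bed [-0.9272  0.9518] 0.07860698617987469
turn to go (deg) [-0.1632  0.1286 -0.0166]
```

Call:
send_rows(
  targets=[0.0004,0.002,-0.0008,0,0,0,0.0004,0.003,-0.0008,0,0,0,0.0004,0.004,-0.0008,0,0,0,0.0004,0.005,-0.0008,0,0,0,0.0004,0.005,-0.0008,0,0,0,0.0004,0.005,-0.0008,0,0,0],
)

```text
time_s: 14.05
eef_pos: [0.5845, -0.2102, 0.0384]
tool_rot: [-0.422, -0.566, -0.422, 0.569]
ft_force: [-8.2, -1.8, 3.7]
finger_gap: 0.206
```

```bash
python3 st.py
```

```text
t 14.05 tcp bed-xy from seat mm [0.7795 0.1329] z 38.354274773116614 gap 0.2060818201950932
F bed [-7.3597 -4.0414] 3.664612750018528 M bed [-0.9585  1.6081] -0.018972232147249433
turn to go (deg) [-0.1764  0.163   0.0871]
```

Call:
send_rows(
  targets=[0.0004,0.0045,-0.0006,0,0,0,0.0002,0.005,-0.0006,0,0,0,0,0.0055,-0.0006,0,0,0,0,0.006,-0.0006,0,0,0,0,0.0065,-0.0006,0,0,0,0,0.007,-0.0006,0,0,0,0,0.007,-0.0006,0,0,0,0,0.007,-0.0006,0,0,0],
)

```text
time_s: 14.85
eef_pos: [0.5845, -0.2102, 0.0384]
tool_rot: [-0.421, -0.566, -0.422, 0.569]
ft_force: [-12.2, -1.8, 5.6]
finger_gap: 0.214
```

```bash
python3 st.py
python3 - <<'E'
from h import *
import pickle
im=arm.get_image("wrist");cv2.imwrite("pics/w6.png",im);pickle.dump(arm.sense(),open("w6.pkl","wb"))
t=arm.get_image("top");cv2.imwrite("pics/top1.png",t)
a=cv2.resize(im[0:320,150:410],None,fx=1.8,fy=1.8,interpolation=cv2.INTER_CUBIC)
cv2.imwrite("pics/c6.png",a)
E
python3 st.py
```

```text
t 14.85 tcp bed-xy from seat mm [0.8061 0.1279] z 38.35918446803574 gap 0.21396325585294007
F bed [-11.1353  -5.1938] 5.62519757001134 M bed [-0.9632  2.3135] 0.007177131345828615
turn to go (deg) [-0.1902  0.1954  0.2606]
t 14.95 tcp bed-xy from seat mm [0.8187 0.1086] z 38.34517834331807 gap 0.212034547473974
F bed [-10.5706  -4.5083] 5.8534341314421034 M bed [-0.9821  2.3024] 0.0457566124005836
turn to go (deg) [-0.1947  0.1959  0.2605]
```

View pics/c6.png

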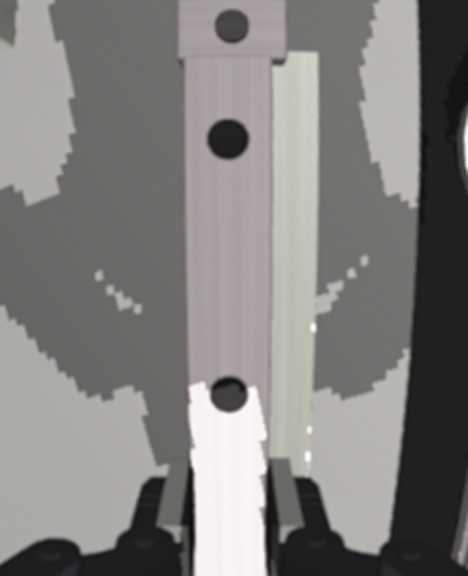

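The crop shows the rail's end butting the stop (crop row ~60) and its side along the shoulder strip. The push reads about 11 N. The tool has sagged about 0.25° under load, so I trim the tilt back and settle the push at about 12 N with less force on the stop.

Call:
send_rows(
  targets=[0,0.007,-0.0006,0,0.001,0.001,0,0.007,-0.0005,0,0.002,0.002,0,0.007,-0.0004,0,0.003,0.004,0,0.007,-0.0004,0,0.004,0.005,0,0.007,-0.0004,0,0.005,0.006,0,0.007,-0.0004,0,0.005,0.007,0,0.007,-0.0004,0,0.005,0.007,0,0.007,-0.0004,0,0.005,0.007],
)

```text
time_s: 15.75
eef_pos: [0.5845, -0.2102, 0.0384]
tool_rot: [0.421, 0.568, 0.422, -0.567]
ft_force: [-12.5, -1.7, 6.1]
finger_gap: 0.208
```

```bash
python3 st.py
```

```text
t 15.75 tcp bed-xy from seat mm [0.7938 0.1387] z 38.35471665774121 gap 0.20794613774873985
F bed [-11.4504  -5.1749] 6.1408713113450455 M bed [-0.8423  2.4182] 0.02869416912939968
turn to go (deg) [-0.2011 -0.075   0.0181]
```

Call:
send_rows(
  targets=[-0.0003,0.0072,-0.0002,0,0,0.003,-0.0006,0.0073,0,0,0,0.003,-0.0008,0.0074,0.0003,0,0,0.003,-0.0008,0.0074,0.0003,0,0,0.003,-0.0008,0.0074,0.0003,0,0,0.003,-0.0008,0.0074,0.0003,0,0,0.003],
)

```text
time_s: 16.35
eef_pos: [0.5845, -0.2102, 0.0383]
tool_rot: [0.421, 0.568, 0.422, -0.567]
ft_force: [-11.6, -0.7, 4.2]
finger_gap: 0.21
```

```bash
python3 st.py
```

```text
t 16.35 tcp bed-xy from seat mm [0.8041 0.1455] z 38.344362900325045 gap 0.2095492678086537
F bed [-10.8802  -3.9586] 4.237936041013212 M bed [-0.747   2.2301] 0.04637533533551627
turn to go (deg) [-0.208  -0.0674  0.0321]
```

Call:
send_rows(
  targets=[-0.0004,0.0078,0.0001,0,0,0.003,-0.0005,0.0081,0.0003,0,0,0.003,-0.0006,0.0084,0.0004,0,0,0.0035,-0.0006,0.0086,0.0004,0,0,0.0035,-0.0006,0.0086,0.0004,0,0,0.0035,-0.0006,0.0086,0.0004,0,0,0.0035],
)

```text
time_s: 16.95
eef_pos: [0.5845, -0.2102, 0.0383]
tool_rot: [0.421, 0.568, 0.422, -0.567]
ft_force: [-13.5, -0.5, 6.0]
finger_gap: 0.212
```

```bash
python3 - <<'E'
from h import *
a=np.radians(-16.55);B=np.array([[np.cos(a),np.sin(a)],[-np.sin(a),np.cos(a)]]);F=[]
for i in range(10):
    im=arm.get_image("top");f=arm.sense()["ft_force"];F.append([*(B@f[:2]),f[2]])
print(np.array(F),np.mean(F,0));cv2.imwrite("pics/top2.png",im)
w=arm.get_image("wrist");s=arm.sense();cv2.imwrite("pics/w7.png",w)
g=cv2.cvtColor(w,cv2.COLOR_BGR2GRAY)
for v in (60,110,160,210): print(v,g[v,285:335:2])
cv2.imwrite("pics/c7.png",cv2.resize(im[110:270,170:460],None,fx=2.7,fy=2.7,interpolation=cv2.INTER_CUBIC))
E
python3 st.py
```

```text
[[-13.3743  -4.1156   5.4825]
 [-11.9893  -3.7454   5.8598]
 [-13.2612  -3.8427   6.0139]
 [-13.3574  -3.4569   6.1485]
 [-12.1822  -4.4579   5.5099]
 [-12.9651  -3.2415   6.7744]
 [-12.8385  -3.6722   5.7712]
 [-13.6722  -3.9151   5.8234]
 [-13.0802  -2.6741   5.4932]
 [-12.4852  -2.7411   5.9098]] [-12.9206  -3.5863   5.8787]
60 [165 164 167 168 166 165 170 157 173 201 200 200 196 195 197 198 202 205
 201 203 194 130 113 115 115]
110 [166 166 168 168 166 165 168 159 168 195 194 196 193 190 192 194 198 199
 197 198 186 122 113 114 113]
160 [166 166 168 166 163 164 167 156 170 188 188 191 189 186 186 190 190 190
 190 191 148 111 111 134 181]
210 [161 167 166 163 161 162 164 148 176 183 187 189 185 183 184 185 185 186
 188 160 111 109 110 110 110]
t 17.5 tcp bed-xy from seat mm [0.8195 0.1443] z 38.32030545811782 gap 0.2084120865392407
F bed [-12.1128  -3.3757] 6.19030174496943 M bed [-0.7517  2.6853] 0.07568184759032572
turn to go (deg) [-0.2146 -0.0586  0.044 ]
```

View pics/c7.png

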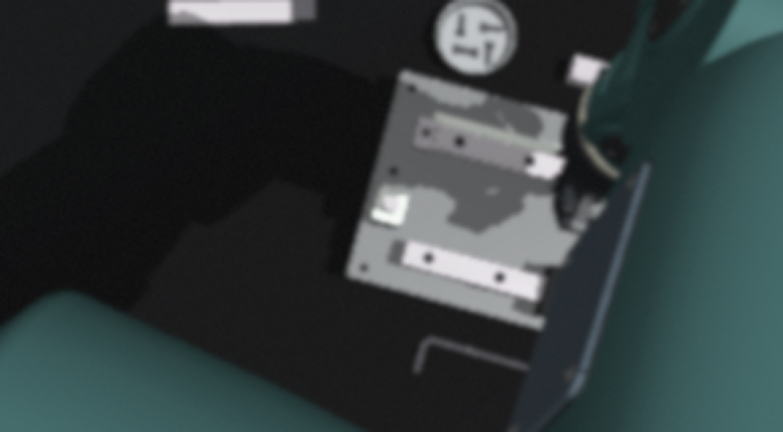

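The top view shows the rail butted on the end stop and lying along the shoulder, with the dish, hex key and short rail undisturbed. The push is steady, so I hand in.

```bash
python3 -c "
from workcell import arm
print(arm.finish_job())"; python3 st.py
```

```text
the job is handed in; nothing more can be done
None
the job is handed in; nothing more can be done
```

The long rail is in its place on the bedplate, holes up, and I handed the job in at about 17.5 s with the arm still gripping and pushing.

- **Seating:** the rail's end is against the end stop, and its side lies along the shoulder.
- **Position:** the tool settled within about 1 mm of the seat in x and y. In height it matched the contact level I felt on the bed. The tool's tilt was within about 0.1°.
- **Push:** the last ten readings averaged 12.9 N towards the shoulder, ranging from 12.0 to 13.7 N. I set it slightly above 12 N because bed friction probably takes about 1 N. I could not measure the force at the shoulder itself.
- **Other forces:** the rail also presses the stop with about 3.5 N and the bed with about 10 N. The twisting moment is below 0.1 N m, so the push is square.
- **Surroundings:** the dish and hex key look undisturbed. The arm hid most of the short rail and the jar in the last top picture, so I could not check those two.

No check failed or disagreed. I could not take a reading after handing in.

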